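Test a curved safety bumper by running a fingertip along it, then reset

TASK

Function-test the grinder's curved safety bumper: with the shut fingertips press its black bar down lightly at the red end, keep it pressed and follow the curve all the way to the green end in one unbroken stroke, never forcing the bar down onto its stop; then let it spring back up and press the blue reset button right in and let it go. Grip and lift nothing, and do not shift the bumper or any of the things round it.

Things in the scene. Friction and masses are not known exactly. Their poses are not given: they have to be found in the camera images.
- bumper: the bumper unit: a curved channel of aluminium with low yellow cheeks, standing loose on the table, 2.5 kg; its foot is 54 mm wide, 8 mm high and about 200 mm from end to end. Origin on the table under the middle of the unit, z up. Seen from above the bar is an arc of radius 130 mm that bulges toward the unit's +x and runs from the red end (at -y) to the green end (at +y). The unit may stand at any yaw
- bar (a joint): how far the black bar is pressed straight down, m: 0 fully up, 0.016 on its stop. The whole bar sinks level on springs wherever it is pressed: about 1.5 N starts it, about 7 N brings it to its stop; it springs back up when let go. A stroke about half-way down (0.006 to 0.010) is ideal; less than 0.002 does not trip its switch
- bar_red (a point): point on the crest of the bar where the stroke begins, beside the red end cap. The bar is a round-topped rubber strip, 22 mm wide, its crest level and 52 mm above the table when up; these bar points sink with it. The red and green caps reach about 18 mm past the first and last point and sink with the bar
- bar_q1 (a point): point on the crest of the bar, a quarter of the way along the arc from red to green
- bar_mid (a point): point on the crest of the bar, half-way along the arc
- bar_q3 (a point): point on the crest of the bar, three quarters of the way along the arc
- bar_green (a point): point on the crest of the bar where the stroke ends, beside the green end cap; the arc from bar_red to bar_green is 172 mm long and turns through 76 degrees
- arc_centre (a point): the centre of the bar's arc, at the height of the bar's crest when up (nothing is there); the crest lies 130 mm from it all along
- reset_button_top (a point): centre of the top of the blue round button, 30 mm across, that looks straight up from the grey reset box (74 x 64 mm, fixed to the table); 58 mm above the table when up, its black collar is 10 mm lower
- reset_button (a joint): how far the blue button is pressed down, m: 0 up, 0.006 fully in (about 5 N); springs back
- reset_box: the grey reset box, 36 mm high, that carries the blue button; origin at the centre of its underside
- wax_tin: round yellow wax tin, 66 mm across, 26 mm high, loose; origin at its underside's centre; leave it alone
- marker: red marker pen, 130 mm long, 13 mm thick, lying loose; origin at its underside's centre; leave it alone
- frit_jar_1: lidded jar of blue grains, 60 mm across, 78 mm high; origin at its underside's centre; leave it alone
- frit_jar_2: lidded jar of pink grains, 60 mm across, 81 mm high; origin at its underside's centre; leave it alone
- frit_jar_3: lidded jar of pale yellow grains, 53 mm across, 63 mm high; origin at its underside's centre; leave it alone
- frit_jar_5: lidded jar of white grains, 66 mm across, 91 mm high; origin at its underside's centre; leave it alone
- optic_mould: small brown pot-shaped mould, 65 mm across, 72 mm high; origin at its underside's centre; leave it alone
Not all that is in view belongs to the job. What is shaped like the reset_box but orange or purple is not meant.

How it is judged:
On the way, in this order (a step that is already met when the one before it is completed fails the run):
1. the fingertips press the bar down by 2 mm or more at the red end (horizontal distance between the grasp point and bar_red below 0.022 m and value of joint bar above 0.002 m and contact force between the fingers and bumper above 0.2 N), for 0.05 s.
2. the stroke passes a quarter of the curve (horizontal distance between the grasp point and bar_q1 below 0.022 m and value of joint bar above 0.002 m and contact force between the fingers and bumper above 0.2 N), for 0.05 s.
3. the stroke passes the middle (horizontal distance between the grasp point and bar_mid below 0.022 m and value of joint bar above 0.002 m and contact force between the fingers and bumper above 0.2 N), for 0.05 s.
4. the stroke passes three quarters (horizontal distance between the grasp point and bar_q3 below 0.022 m and value of joint bar above 0.002 m and contact force between the fingers and bumper above 0.2 N), for 0.05 s.
5. the stroke reaches the green end (horizontal distance between the grasp point and bar_green below 0.022 m and value of joint bar above 0.002 m and contact force between the fingers and bumper above 0.2 N), for 0.05 s.
6. the blue reset button is pressed right in, with the bar sprung back up (value of joint reset_button above 0.0042 m and value of joint bar below 0.0015 m and contact force between the fingers and reset_box above 0.5 N), for 0.05 s.
At the end, for the whole second after the job is handed in: bar and button have sprung back up (within 1.5 mm), the bumper stands flat and still within 12 mm of where it began, and the loose things round it are within 15 mm of where they began (value of joint each of bar, reset_button below 0.0015 m and distance of bumper from where it was at the start of the episode below 0.012 m and angle between bumper's own z axis and vertical below 0.05 rad and linear speed of bumper below 0.02 m/s and distance of each of wax_tin, marker, frit_jar_1, frit_jar_2, frit_jar_3, frit_jar_5, optic_mould from where it was at the start of the episode below 0.015 m); the robot touches nothing.
It fails at once if the bar is forced down onto its stop (more than 14.8 mm of its 16 mm) (value of joint bar above 0.0148 m).
It fails at once if the stroke is broken: the fingers are low over the middle 100 mm of the bar without pressing it (horizontal distance between the grasp point and arc_centre between 0.105 and 0.155 m and x of the grasp point in the frame of bar_mid above -0.078 m and y of the grasp point in the frame of bar_mid between -0.05 and 0.05 m and z of the grasp point in the frame of bar_mid below 0.043 m and value of joint bar below 0.0007 m).
It fails at once if the bar is taken between the fingers (horizontal distance between the grasp point and arc_centre between 0.105 and 0.155 m and x of the grasp point in the frame of bar_mid above -0.078 m and y of the grasp point in the frame of bar_mid between -0.1 and 0.1 m and z of the grasp point in the frame of bar_mid below 0.004 m).
It fails at once if the bumper is shifted, lifted or tipped (distance of bumper from where it was at the start of the episode above 0.012 m or angle between bumper's own z axis and vertical above 0.1 rad).
It fails at once if a bystander is shifted or lifted (15 mm) (distance of any of wax_tin, marker, frit_jar_1, frit_jar_2, frit_jar_3, frit_jar_5, optic_mould from where it was at the start of the episode above 0.015 m).
It also fails if it takes over 43 s, if anything falls off the work surface, if the arm or the gripper's body presses on something with over 40 N, if the wrist force passes 120 N, or if a joint passes its speed limit or range.

ROBOT

A 7-joint arm with a two-finger parallel gripper is mounted at the origin on a cart in front of the work surface, level with it; the furniture and walls round the work are solid. World frame = base frame: x ahead of the robot, y to its left, z up, the work surface at z = 0. Lengths are in m, angles in rad, forces in N, time in s.
With the tool pointing down it reaches from about 0.4 to 0.85 m from the base axis. Payload 4.5 kg.
Tool frame: the origin (TCP) lies midway between the tips of the shut fingers; the grasp point (between the pads) lies 19 mm behind it; z points along the fingers, y is the line along which they close (so a half turn about z gives the same grasp; the last joint's range is limited). The gripper opens to 88 mm and grips with 3 to 60 N. Pads are 18 mm wide; open, the fingers measure 123 mm over their backs; the gripper's body (75 mm by 187 mm) begins 45 mm behind the grasp point.
Start: joints at [-1.296, 0.689, -0.195, 1.565, 0.157, 0.902, -0.215], TCP at [0.149, 0.607, 0.239] pointing down, gripper open.
Joint ranges: [-3.01, 3.01], [-0.46, 2.08], [-1.47, 1.51], [0.13, 2.56], [-1, 4.14], [0.04, 2.09], [-2.66, 2.66]. Speed limits (rad/s): [2.57, 2.57, 3.14, 3.14, 3.14, 3.14, 3.14].

INTERFACE

Orientations are given as a unit quaternion [x, y, z, w].
In Python, from plant import get_state, viewer, workorder gives the robot as it stands. The module is installed in compiled form; this text tells all that it offers.
- The arm moves only by the tool step_arm, never from a script. Its argument "motion" is a list of rows, each an object of numbers: "wx", "wy", "wz": the turn, a rotation vector about the tool's x, y, z each as a share of 180 degrees, from -1 to 1; "dx", "dy", "dz": the shift along the tool's x, y, z each as a share of 8 cm, from -1 to 1; "claw": the finger opening in mm, from 0 to 88.1. A call has 1 to 8 rows; each row is the pose to reach, as a shift and turn from the pose commanded when the call began, along the tool's axes at that moment, turning the shorter way round; what a row does not reach only later rows make up. A row lasts 1/10 s, in which the tool goes at most 50 mm and 8.59 degrees, less where a joint would pass 70% of its speed; a pose out of reach is approached as far as the arm can. A call with a number of a shift or a turn outside -1 to 1 is refused whole. A call with a gripper value outside its range is refused whole. The fingers move at their own pace and stop on an object; "force" is the grip in N (left out, the last holds). Time passes only in rows, so rows that repeat a pose let the fingers close. It gives the time, the measured TCP pose, the force, the opening and the grip force at its end, in the units of the state.
- get_state(): the state, without advancing time (a new reading comes with each control period).
- viewer.snapshot(name): name is "side" or "top" or "wrist"; returns (picture, depth): 400x640x3 uint8, red, green, blue; 400x640 float32, m along the optical axis (not along the pixel's ray), 0 where there is no reading.
- viewer.calibration(name): a dict with "vfov" (degrees; the focal length in pixels is half the picture's height over the tangent of half this angle, whatever the lens; pixels are square), "cx", "cy" (the principal point, pixels), "dist_coeffs" ([k1, k2, p1, p2, k3] as OpenCV has them; the pictures are not rectified), "extrinsics" (4x4, takes a point from camera to world coordinates). Camera axes: x right, y down, z forward; pixel columns grow to the right and rows downward; lengths in m; the calibration is good to about 2 mm. A picture is of the moment at which its call begins: read the wrist's pose just before it. calibration takes no time and is no camera call; for the wrist camera it gives the pose at the moment of the call.
- workorder.finish_job(): hands the job in; it is judged then, once.
The state is a dict: "clock": time; "q": joint angles; "qd": joint speeds; "joint_torque": joint torques, N m; "tool_pos": TCP position; "eef_rot": TCP orientation; "contact_force": force on the tool from outside, world axes, zero at the start; "moment": the same for the moment, N m; "opening": opening from 0.0 (shut) to 1.0 (fully open); "finger_force": force on a finger pad.
Only numpy, scipy, OpenCV 4.12 (cv2) and the standard library are available. Lean on these libraries where they do the work, as an engineer would, in place of code of your own. Each camera call takes 0.05 s, during which the arm holds its last target. There are 200 camera calls.

## Working session

There is one attempt and no reset: what is moved stays moved. The work goes in short steps, Python scripts to look and compute and a tool call to move; the robot and the scene stay as the last step left them, time stands still between calls to the robot, and variables do not carry over. Pictures are saved under pics/ and viewed, at most 10 in all, crops included, and the job is handed in when it is done.

Besides the shell and the picture viewer there is one more tool, called after ">>>" by a JSON object that holds its "method" and its "body", one argument or row to a line. step_arm: Moves the arm, as the interface text tells. Shift numbers are shares of 8 cm and turn numbers shares of 180 degrees, none past 1 either way. Its arguments: {"type":"object","properties":{"motion":{"type":"array","items":{"type":"object","properties":{"wx":{"type":"number","minimum":-1,"maximum":1},"wy":{"type":"number","minimum":-1,"maximum":1},"wz":{"type":"number","minimum":-1,"maximum":1},"dx":{"type":"number","minimum":-1,"maximum":1},"dy":{"type":"number","minimum":-1,"maximum":1},"dz":{"type":"number","minimum":-1,"maximum":1},"claw":{"type":"number"}}}},"force":{"type":"number"}},"required":["motion"]}

```bash
mkdir -p pics; cat > h.py <<'E'
import numpy as np, cv2
from plant import get_state, viewer, workorder
def cloud(name):
    c=viewer.calibration(name); im,d=viewer.snapshot(name)
    f=200/np.tan(np.radians(c["vfov"])/2); K=np.array([[f,0,c["cx"]],[0,f,c["cy"]],[0,0,1.]])
    uv=np.stack(np.meshgrid(np.arange(640.),np.arange(400.)),-1).reshape(-1,1,2)
    n=cv2.undistortPoints(uv,K,np.array(c["dist_coeffs"],float)).reshape(400,640,2)
    P=np.concatenate([n*d[...,None],d[...,None]],-1); T=np.array(c["extrinsics"])
    W=P@T[:3,:3].T+T[:3,3]; W[d==0]=np.nan
    return im,d,W
E
python3 - <<'E'
from h import *
print(get_state())
for n in("top","side"):
    im,d,W=cloud(n); cv2.imwrite(f"pics/{n}0.png",im[...,::-1]); np.savez(f"{n}.npz",im=im,W=W)
    print(n,viewer.calibration(n)["extrinsics"])
E
```

```text
{'clock': 0.0, 'q': array([-1.29621463,  0.6900062 , -0.19450991,  1.56631751,  0.15727649,
        0.90251596, -0.21508567]), 'qd': array([ 5.92555633e-04,  4.87158079e-05,  1.00748708e-03,  5.14830758e-04,
        3.16894882e-04, -7.97616564e-04,  4.26740673e-04]), 'joint_torque': array([-4.94165579e-04, -5.27564478e+01, -1.26674004e+00, -1.53428471e+01,
       -5.25512255e-02,  6.55240132e-03,  1.82154322e-04]), 'tool_pos': array([0.14893389, 0.60634743, 0.23790314]), 'eef_rot': array([ 1.20061591e-01,  9.92766010e-01, -9.27589435e-04, -5.26002861e-05]), 'contact_force': array([ 0.53862197,  0.56800397, -1.74518695]), 'moment': array([0.02434928, 0.00818818, 0.01552854]), 'finger_force': 0.0, 'opening': 0.9943303269285171}
top [[-0.01990882 -0.98096549  0.19315884  0.29690316]
 [-0.99967615  0.02259413  0.01170899  0.25142131]
 [-0.01585037 -0.19286317 -0.98109763  0.99304935]
 [ 0.          0.          0.          1.        ]]
side [[ 0.99285957 -0.0684229   0.09771479  0.41049162]
 [-0.11921958 -0.59710901  0.79325124 -0.40588912]
 [ 0.00406983 -0.7992366  -0.60100274  0.55012471]
 [ 0.          0.          0.          1.        ]]
```

View pics/top0.png

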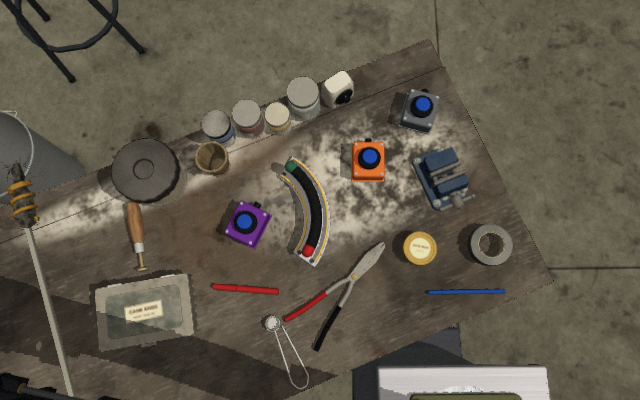

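View pics/side0.png

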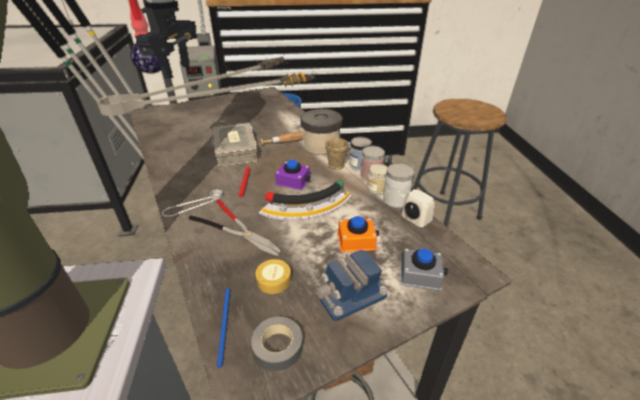

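Top view: the bumper's red cap is at (308,251) and its green cap at (291,165). There are three candidate boxes: purple (245,222), orange (369,158) and grey (421,106). Only the grey one fits the description, so I'll confirm it in a crop and measure.

```bash
python3 - <<'E'
from h import *
from scipy.optimize import least_squares
z=np.load("top.npz"); im=z["im"];W=z["W"]
crop=np.hstack([cv2.resize(im[75:140,380:460],(400,325),interpolation=2),cv2.resize(im[145:275,260:340],(400,650),interpolation=2)[:325*2:2]])
cv2.imwrite("pics/crop1.png",crop[...,::-1])
for n in("top","side"):
    z=np.load(n+".npz"); im=z["im"];W=z["W"]
    hsv=cv2.cvtColor(im,cv2.COLOR_RGB2HSV).astype(int)
    H,S,V=hsv[...,0],hsv[...,1],hsv[...,2]
    vv,uu=np.mgrid[:400,:640]
    bx=(lambda a,b,c,d:(uu>=a)&(uu<b)&(vv>=c)&(vv<d))
    R=bx(270,335,150,270) if n=="top" else bx(255,355,175,220)
    G=bx(395,450,80,135) if n=="top" else bx(395,450,240,295)
    blue=G&(H>100)&(H<130)&(S>150)&(W[...,2]>.05)
    print(n,"button",np.nanmedian(W[blue],0),(W[blue].min(0)+W[blue].max(0))/2,blue.sum(),np.ptp(W[blue],0))
    for nm,m in(("red",R&((H<8)|(H>172))&(S>150)&(W[...,2]>.04)),("green",R&(H>50)&(H<95)&(S>90)&(W[...,2]>.035))):
        print(nm,m.sum(),W[m].mean(0) if m.any() else 0,np.ptp(W[m],0) if m.any() else 0)
    blk=R&(V<75)&(W[...,2]>.046)&(W[...,2]<.06)
    P=W[blk]
    r=least_squares(lambda p:np.hypot(P[:,0]-p[0],P[:,1]-p[1])-.13,[P[:,0].mean(),P[:,1].mean()+.12],loss="soft_l1",f_scale=.004)
    c=r.x; a=np.degrees(np.arctan2(P[:,1]-c[1],P[:,0]-c[0]))
    print("bar",blk.sum(),"c",c,"res",np.std(r.fun),"ang",np.percentile(a,[0,2,50,98,100]),"z",np.percentile(P[:,2],[5,50,95]))
    # radial free
    r2=least_squares(lambda p:np.hypot(P[:,0]-p[0],P[:,1]-p[1])-p[2],[*c,.13],loss="soft_l1",f_scale=.004);print(r2.x)
    for nm,m in(("red",R&((H<8)|(H>172))&(S>150)&(W[...,2]>.04)),("green",R&(H>50)&(H<95)&(S>90)&(W[...,2]>.035))):
        Q=W[m]; print(nm,np.percentile(np.degrees(np.arctan2(Q[:,1]-c[1],Q[:,0]-c[0])),[0,50,100]))
E
```

```text
top button [0.66197682 0.05418879 0.05825269] [0.66364482 0.053487   0.05673504] 185 [0.03043991 0.03048754 0.01265244]
red 118 [0.37471027 0.29008911 0.05093123] [0.02328376 0.02348666 0.01259819]
green 88 [0.53761703 0.32064542 0.05129174] [0.13790343 0.05229798 0.01292781]
bar 875 c [0.44014851 0.40220335] res 0.005798043506877318 ang [-116.40320658 -114.37066574  -78.15196095  -36.48605967  -33.11913481] z [0.04704193 0.05119454 0.05495368]
[0.44131816 0.39693557 0.12499047]
red [-125.50738612 -120.25124106 -115.70716436]
green [-102.65199067  -38.26963467  -33.60822183]
side button [0.66005328 0.04877535 0.05812551] [0.66163534 0.05250728 0.05532464] 171 [0.02830659 0.02789134 0.01034947]
red 62 [0.37238634 0.2841181  0.04822398] [0.0192373  0.01936796 0.013188  ]
green 19 [0.54415543 0.31594159 0.04999836] [0.01252326 0.01274541 0.00723897]
bar 334 c [0.44044328 0.39647949] res 0.0033770602502130155 ang [-115.95323585 -114.62021707  -81.21850532  -43.61044909  -40.90533009] z [0.04657444 0.05022181 0.05292635]
[0.44000581 0.39881246 0.13223072]
red [-126.15747561 -121.08221388 -117.12275886]
green [-40.19358712 -37.8032217  -35.27189241]
```

View pics/crop1.png

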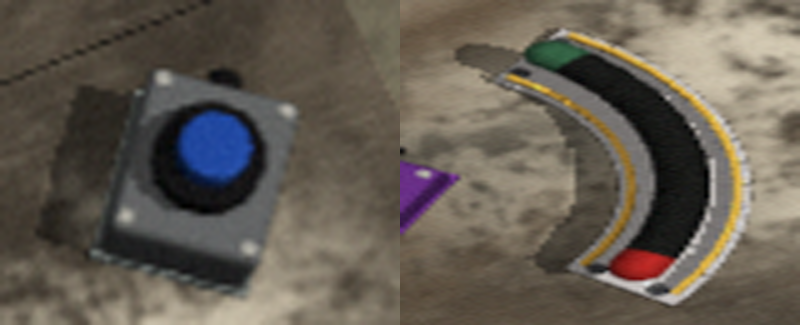

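The crop confirms the grey box with its blue button (left) and the red and green ends of the bar (right). Next I'll shut the fingers and go to a hover near the red end.

```bash
cat >> h.py <<'E'
from scipy.spatial.transform import Rotation as Ro
def rot(yaw): # tool down, tool y at world angle yaw (deg)
    y=np.radians(yaw); Y=np.array([np.cos(y),np.sin(y),0]); Z=np.array([0,0,-1.]); return Ro.from_matrix(np.c_[np.cross(Y,Z),Y,Z])
def step(p0,R0,p1,R1):
    return np.r_[R0.inv().apply(np.array(p1)-p0)/.08,(R0.inv()*R1).as_rotvec()/np.pi].round(3)
def cur(): s=get_state(); return s["tool_pos"],Ro.from_quat(s["eef_rot"])
E
python3 - <<'E'
from h import *
p,R=cur(); t=np.array([.385,.29,.16])
for i in range(1,6):
    q=p+(t-np.array([.149,.607,.239]))/5; R1=rot(76.2-103.7*i/5); print(step(p,R,q,R1)); p,R=q,R1
E
```

```text
[-0.762 -0.629  0.199 -0.001  0.     0.115]
[-0.935 -0.318  0.198  0.     0.     0.115]
[-0.987  0.034  0.198  0.     0.     0.115]
[-0.912  0.381  0.198  0.     0.     0.115]
[-0.718  0.679  0.198  0.     0.     0.115]
```

>>> {"method": "step_arm", "body": {
  "motion": [
    {"dx":-0.76,"dy":-0.63,"dz":0.2,"wz":0.115,"claw":0},
    {"dx":-0.76,"dy":-0.63,"dz":0.2,"wz":0.115,"claw":0},
    {"dx":-0.76,"dy":-0.63,"dz":0.2,"wz":0.115,"claw":0}
  ]
}}

```text
$.motion[0]: bad value
```

>>> {"method": "step_arm", "body": {
  "motion": [
    {"dx":-0.935,"dy":-0.32,"dz":0.2,"wz":0.115,"claw":0},
    {"dx":-0.935,"dy":-0.32,"dz":0.2,"wz":0.115,"claw":0},
    {"dx":-0.935,"dy":-0.32,"dz":0.2,"wz":0.115,"claw":0}
  ]
}}

```text
$.motion[0]: bad value
```

>>> {"method": "step_arm", "body": {
  "motion": [
    {"dx":-0.987,"dy":0.034,"dz":0.2,"wz":0.115,"claw":0},
    {"dx":-0.987,"dy":0.034,"dz":0.2,"wz":0.115,"claw":0},
    {"dx":-0.987,"dy":0.034,"dz":0.2,"wz":0.115,"claw":0}
  ]
}}

```text
$.motion[0]: bad value
```

>>> {"method": "step_arm", "body": {
  "motion": [
    {"dx":-0.91,"dy":0.38,"dz":0.2,"wz":0.115,"claw":0},
    {"dx":-0.91,"dy":0.38,"dz":0.2,"wz":0.115,"claw":0},
    {"dx":-0.91,"dy":0.38,"dz":0.2,"wz":0.115,"claw":0},
    {"dx":-0.91,"dy":0.38,"dz":0.2,"wz":0.115,"claw":0}
  ]
}}

```text
$.motion[0]: bad value
```

All four were refused and nothing moved. Perhaps every field is needed, so I'll try one call first.

>>> {"method": "step_arm", "body": {
  "motion": [
    {"dx":-0.76,"dy":-0.63,"dz":0.2,"wx":0,"wy":0,"wz":0.115,"claw":0},
    {"dx":-0.76,"dy":-0.63,"dz":0.2,"wx":0,"wy":0,"wz":0.115,"claw":0},
    {"dx":-0.76,"dy":-0.63,"dz":0.2,"wx":0,"wy":0,"wz":0.115,"claw":0}
  ]
}}

```text
clock: 0.4
tool_pos: [0.2004, 0.5381, 0.2215]
eef_rot: [0.302, 0.953, -0.003, 0.002]
contact_force: [0.2, 0.8, -0.7]
opening: 0.754
finger_force: 0.0
```

>>> {"method": "step_arm", "body": {
  "motion": [
    {"dx":-0.935,"dy":-0.32,"dz":0.2,"wx":0,"wy":0,"wz":0.115,"claw":0},
    {"dx":-0.935,"dy":-0.32,"dz":0.2,"wx":0,"wy":0,"wz":0.115,"claw":0},
    {"dx":-0.935,"dy":-0.32,"dz":0.2,"wx":0,"wy":0,"wz":0.115,"claw":0}
  ]
}}

```text
clock: 0.7
tool_pos: [0.2468, 0.4745, 0.2057]
eef_rot: [0.468, 0.883, -0.003, 0.002]
contact_force: [0.5, -0.1, -0.1]
opening: 0.474
finger_force: 0.0
```

>>> {"method": "step_arm", "body": {
  "motion": [
    {"dx":-0.987,"dy":0.034,"dz":0.2,"wx":0,"wy":0,"wz":0.115,"claw":0},
    {"dx":-0.987,"dy":0.034,"dz":0.2,"wx":0,"wy":0,"wz":0.115,"claw":0},
    {"dx":-0.987,"dy":0.034,"dz":0.2,"wx":0,"wy":0,"wz":0.115,"claw":0}
  ]
}}

```text
clock: 1.0
tool_pos: [0.2935, 0.4114, 0.1899]
eef_rot: [0.62, 0.785, -0.002, 0.002]
contact_force: [0.0, 0.0, 0.4]
opening: 0.209
finger_force: 0.0
```

>>> {"method": "step_arm", "body": {
  "motion": [
    {"dx":-0.91,"dy":0.38,"dz":0.2,"wx":0,"wy":0,"wz":0.115,"claw":0},
    {"dx":-0.91,"dy":0.38,"dz":0.2,"wx":0,"wy":0,"wz":0.115,"claw":0},
    {"dx":-0.91,"dy":0.38,"dz":0.2,"wx":0,"wy":0,"wz":0.115,"claw":0},
    {"dx":-0.91,"dy":0.38,"dz":0.2,"wx":0,"wy":0,"wz":0.115,"claw":0},
    {"dx":-0.91,"dy":0.38,"dz":0.2,"wx":0,"wy":0,"wz":0.115,"claw":0}
  ]
}}

```text
clock: 1.5
tool_pos: [0.3373, 0.3542, 0.1746]
eef_rot: [0.746, 0.666, 0.0, -0.0]
contact_force: [-0.9, 0.5, 0.6]
opening: 0.002
finger_force: 0.0
```

```bash
python3 - <<'E'
from h import *
im,d,W=cloud("wrist"); np.savez("w1.npz",im=im,W=W); cv2.imwrite("pics/w1.png",im[...,::-1]); print(get_state()["q"],viewer.calibration("wrist")["extrinsics"])
E
```

```text
[-0.99903367  0.62588766  0.15116436  2.04430516 -0.19214021  0.48423894
 -0.81771775] [[ 0.99365283 -0.10660687 -0.03590319  0.34699472]
 [-0.11247682 -0.94650822 -0.30244199  0.43424008]
 [-0.00174027  0.30456062 -0.95249137  0.32162544]
 [ 0.          0.          0.          1.        ]]
```

View pics/w1.png

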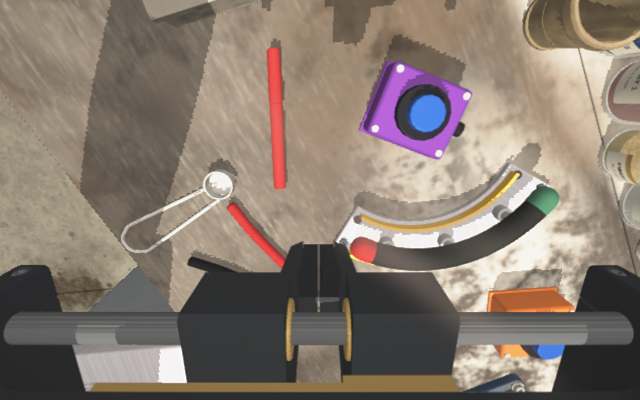

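The wrist view shows the whole bar, with the red cap at (363,250) and the green cap at (543,200). I'll refit from this.

```bash
python3 - <<'E'
from h import *
from scipy.optimize import least_squares
z=np.load("w1.npz"); im=z["im"];W=z["W"]
H,S,V=[a.astype(int) for a in cv2.split(cv2.cvtColor(im,cv2.COLOR_RGB2HSV))]
vv,uu=np.mgrid[:400,:640]; R=(uu>348)&(uu<565)&(vv>175)&(vv<275)
red=R&((H<8)|(H>172))&(S>150)&(W[...,2]>.035)&(uu<400); grn=R&(H>50)&(H<95)&(S>90)&(W[...,2]>.035)&(uu>500)
blk=R&(V<110)&(S<90)&(W[...,2]>.043)&(W[...,2]<.06)&(uu>375)
for zt in(.043,.048):
  P=W[(blk)&(W[...,2]>zt)]
  r=least_squares(lambda p:np.hypot(P[:,0]-p[0],P[:,1]-p[1])-p[2],[.44,.40,.13],loss="soft_l1",f_scale=.004);print(r.x,np.std(r.fun),len(P),np.percentile(P[:,2],[5,50,95,99]))
  r=least_squares(lambda p:np.hypot(P[:,0]-p[0],P[:,1]-p[1])-.13,[.44,.40],loss="soft_l1",f_scale=.004);print(r.x,np.std(r.fun))
  rr=np.hypot(*(P[:,:2]-r.x).T); print("radial pct",np.percentile(rr,[1,5,50,95,99]))
c=r.x
for m in(red,grn):
  Q=W[m]; print(m.sum(),Q.mean(0),np.percentile(np.degrees(np.arctan2(Q[:,1]-c[1],Q[:,0]-c[0])),[0,2,50,98,100]))
# cheeks: points in radial bands around
D=W[...,:2]-c; rr=np.hypot(D[...,0],D[...,1]); aa=np.degrees(np.arctan2(D[...,1],D[...,0]))
ok=(aa>-110)&(aa<-50)
for a in np.arange(.1,.162,.004):
  m=ok&(rr>a)&(rr<a+.004); 
  if m.sum()>5: print(round(a,3),m.sum(),np.percentile(W[m][:,2],[5,50,95]).round(4))
for n in("top",):
  z=np.load(n+".npz");W2=z["W"];D=W2[...,:2]-c; rr=np.hypot(D[...,0],D[...,1]); aa=np.degrees(np.arctan2(D[...,1],D[...,0]));ok=(aa>-110)&(aa<-50)
  for a in np.arange(.1,.162,.004):
    m=ok&(rr>a)&(rr<a+.004); 
    if m.sum()>5: print(n,round(a,3),m.sum(),np.percentile(W2[m][:,2],[5,50,95]).round(4))
E
```

```text
[0.44036451 0.39490952 0.11832859] 0.005084741415539326 3568 [0.04438784 0.05097464 0.05317279 0.05376436]
[0.4370098  0.40691716] 0.005129804567523195
radial pct [0.12241147 0.12366932 0.12956785 0.13952547 0.14125946]
[0.43854506 0.40488274 0.12985032] 0.004481145372980184 2678 [0.04863313 0.05166319 0.05329299 0.05385152]
[0.43850864 0.40503717] 0.004481242436699034
radial pct [0.12274888 0.12375212 0.12979155 0.13790977 0.13923766]
272 [0.37247399 0.29070311 0.05146475] [-124.56976119 -124.25162319 -120.13823452 -115.60917066 -115.19267262]
300 [0.5402678  0.32332044 0.05151648] [-42.64280372 -42.31873116 -38.9727528  -34.23899063 -33.81415978]
0.1 373 [-0.0004  0.0007  0.0019]
0.104 713 [-0.0001  0.0057  0.0094]
0.108 945 [0.0082 0.0152 0.0204]
0.112 74 [0.0099 0.0193 0.0203]
0.116 182 [0.0077 0.0089 0.0099]
0.12 1484 [0.008  0.0427 0.0487]
0.124 1432 [0.0081 0.0482 0.052 ]
0.128 1096 [0.008  0.0514 0.0533]
0.132 829 [0.008  0.052  0.0534]
0.136 515 [0.008  0.0505 0.0522]
0.14 115 [0.0075 0.0476 0.0498]
top 0.1 101 [-0.0018  0.001   0.0036]
top 0.104 99 [-0.0013  0.0054  0.0104]
top 0.108 112 [0.0066 0.0176 0.0222]
top 0.112 113 [0.0062 0.0103 0.0218]
top 0.116 104 [0.0064 0.0092 0.0123]
top 0.12 122 [0.007  0.0437 0.0502]
top 0.124 144 [0.0167 0.0502 0.0533]
top 0.128 137 [0.0495 0.0526 0.0552]
top 0.132 142 [0.05   0.0526 0.0557]
top 0.136 148 [0.0491 0.0516 0.0546]
top 0.14 167 [0.0078 0.0469 0.0519]
top 0.144 106 [0.0065 0.0095 0.0447]
top 0.148 145 [0.0064 0.0091 0.0124]
top 0.152 167 [0.0065 0.0174 0.0221]
top 0.156 134 [0.0014 0.0089 0.0207]
top 0.16 147 [-0.0013  0.0015  0.009 ]
```

```bash
cat >> h.py <<'E'
C=np.array([.4395,.4025])
def on(a,z): return np.r_[C+.13*np.array([np.cos(np.radians(a)),np.sin(np.radians(a))]),z]
E
python3 - <<'E'
from h import *
p,R=cur(); print(p); print(step(p,R,on(-117.3,.10),rot(-27.3)))
E
```

```text
[0.33714952 0.35445265 0.17467552]
[-0.779  0.625  0.933 -0.    -0.     0.116]
```

>>> {"method": "step_arm", "body": {
  "motion": [
    {"dx":-0.779,"dy":0.625,"dz":0.933,"wx":0,"wy":0,"wz":0.116,"claw":0},
    {"dx":-0.779,"dy":0.625,"dz":0.933,"wx":0,"wy":0,"wz":0.116,"claw":0},
    {"dx":-0.779,"dy":0.625,"dz":0.933,"wx":0,"wy":0,"wz":0.116,"claw":0},
    {"dx":-0.779,"dy":0.625,"dz":0.933,"wx":0,"wy":0,"wz":0.116,"claw":0},
    {"dx":-0.779,"dy":0.625,"dz":0.933,"wx":0,"wy":0,"wz":0.116,"claw":0},
    {"dx":-0.779,"dy":0.625,"dz":0.933,"wx":0,"wy":0,"wz":0.116,"claw":0}
  ]
}}

```text
clock: 2.15
tool_pos: [0.3798, 0.2883, 0.101]
eef_rot: [0.854, 0.521, 0.001, -0.001]
contact_force: [-0.7, 1.0, 0.2]
opening: 0.002
finger_force: 0.0
```

```bash
python3 - <<'E'
from h import *
s=get_state();p,R=cur(); print(p,R.as_matrix().round(4),s["contact_force"],s["q"],on(-117.3,.1))
print(step(p,R,on(-117.3,.054),rot(-27.3)),step(p,R,on(-117.3,.045),rot(-27.3)))
im,d,W=cloud("wrist"); cv2.imwrite("pics/w2.png",im[...,::-1]); np.savez("w2.npz",im=im,W=W)
E
```

```text
[0.37982404 0.2882502  0.10097126] [[ 4.573e-01  8.893e-01  9.000e-04]
 [ 8.893e-01 -4.573e-01  2.600e-03]
 [ 2.700e-03 -4.000e-04 -1.000e+00]] [-0.70587824  0.95914012  0.17920815] [-0.82347488  0.75610052  0.127967    2.13161405 -0.33950459  0.27030998
 -0.87723338] [0.37987556 0.28697976 0.1       ]
[-0.015  0.008  0.587 -0.    -0.001  0.   ] [-0.016  0.008  0.7   -0.    -0.001  0.   ]
```

View pics/w2.png

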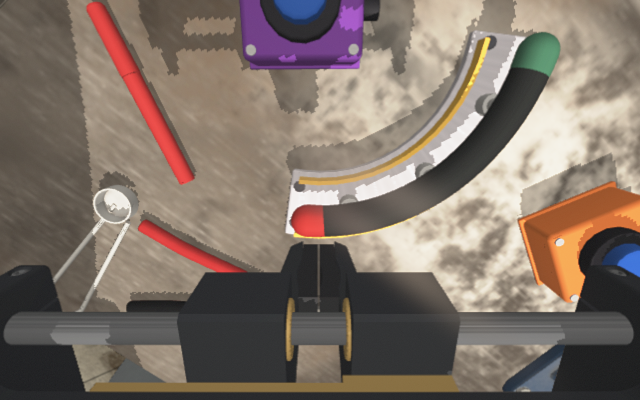

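The fingertips are at (320,245), just short of the red cap at (310,220). I'll project my model of the crest into this view to check it.

```bash
python3 - <<'E'
from h import *
c=viewer.calibration("wrist");f=200/np.tan(np.radians(c["vfov"])/2);K=np.array([[f,0,c["cx"]],[0,f,c["cy"]],[0,0,1.]])
T=np.linalg.inv(np.array(c["extrinsics"]))
pts=np.array([on(a,.052) for a in np.linspace(-117.3,-41.3,13)]+[cur()[0]])
uv=cv2.projectPoints(pts,cv2.Rodrigues(T[:3,:3])[0],T[:3,3],K,np.array(c["dist_coeffs"],float))[0][:,0]
im=cv2.imread("pics/w2.png")
for u,v in uv: cv2.circle(im,(int(u),int(v)),2,(0,255,255),-1)
cv2.imwrite("pics/w2o.png",cv2.resize(im[20:270,270:590],None,fx=2,fy=2)); print(uv.round())
E
```

```text
[[319. 227.]
 [341. 226.]
 [362. 222.]
 [383. 217.]
 [404. 209.]
 [425. 199.]
 [444. 187.]
 [463. 172.]
 [481. 156.]
 [498. 137.]
 [514. 116.]
 [528.  92.]
 [540.  67.]
 [318. 261.]]
```

View pics/w2o.png

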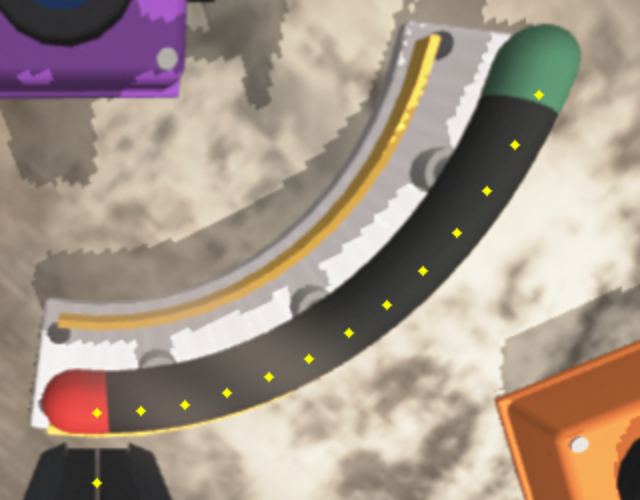

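The dots lie along the crest, from the red cap edge at crop (97,412) to the green at (539,95), within about 2 mm. Now I'll press gently at red.

>>> {"method": "step_arm", "body": {
  "motion": [
    {"dx":-0.015,"dy":0.008,"dz":0.45,"wx":0,"wy":0,"wz":0,"claw":0},
    {"dx":-0.015,"dy":0.008,"dz":0.56,"wx":0,"wy":0,"wz":0,"claw":0},
    {"dx":-0.015,"dy":0.008,"dz":0.61,"wx":0,"wy":0,"wz":0,"claw":0},
    {"dx":-0.015,"dy":0.008,"dz":0.65,"wx":0,"wy":0,"wz":0,"claw":0},
    {"dx":-0.015,"dy":0.008,"dz":0.68,"wx":0,"wy":0,"wz":0,"claw":0},
    {"dx":-0.015,"dy":0.008,"dz":0.7,"wx":0,"wy":0,"wz":0,"claw":0},
    {"dx":-0.015,"dy":0.008,"dz":0.7,"wx":0,"wy":0,"wz":0,"claw":0}
  ]
}}

```text
clock: 2.9
tool_pos: [0.3797, 0.2849, 0.0444]
eef_rot: [0.855, 0.519, -0.0, -0.0]
contact_force: [-3.3, 0.9, 5.4]
opening: 0.007
finger_force: 2.2
```

```bash
python3 - <<'E'
from h import *
s=get_state();p,R=cur(); print(p,s["contact_force"],s["moment"])
im,d,W=cloud("wrist"); D=W[...,:2]-C; rr=np.hypot(D[...,0],D[...,1]); aa=np.degrees(np.arctan2(D[...,1],D[...,0]))
o=np.load("w2.npz")["W"]; Do=o[...,:2]-C; ro=np.hypot(Do[...,0],Do[...,1]); ao=np.degrees(np.arctan2(Do[...,1],Do[...,0]))
for lo,hi in((-90,-80),(-80,-60),(-60,-45)):
  print([np.nanpercentile(w[(abs(r-.13)<.003)&(a>lo)&(a<hi)][:,2],[20,50,80]).round(4) for w,r,a in((o,ro,ao),(W,rr,aa))])
p0=on(-117.3,p[2])
for k in range(3):
  a0=-117.3+76/3*k
  for i in range(1,9): 
    a=a0+76/24*i; print(k,i,step(on(a0,0),rot(a0+90),on(a,0),rot(a+90))[[0,1,5]])
E
```

```text
[0.37971322 0.28494146 0.04444285] [-3.25015962  0.86576051  5.3715304 ] [0.17530638 0.91145806 0.02150189]
[array([0.0529, 0.1727, 0.1836]), array([0.0448, 0.1232, 0.1267])]
[array([0.0091, 0.0525, 0.0534]), array([0.0435, 0.0449, 0.1177])]
[array([0.0095, 0.0522, 0.053 ]), array([0.0096, 0.0441, 0.0448])]
0 1 [ 0.002  0.09  -0.018]
0 2 [ 0.01   0.179 -0.035]
0 3 [ 0.022  0.268 -0.053]
0 4 [ 0.04   0.356 -0.07 ]
0 5 [ 0.062  0.443 -0.088]
0 6 [ 0.089  0.529 -0.106]
0 7 [ 0.12   0.613 -0.123]
0 8 [ 0.156  0.695 -0.141]
1 1 [ 0.002  0.09  -0.018]
1 2 [ 0.01   0.179 -0.035]
1 3 [ 0.022  0.268 -0.053]
1 4 [ 0.04   0.356 -0.07 ]
1 5 [ 0.062  0.443 -0.088]
1 6 [ 0.089  0.529 -0.106]
1 7 [ 0.12   0.613 -0.123]
1 8 [ 0.156  0.695 -0.141]
2 1 [ 0.002  0.09  -0.018]
2 2 [ 0.01   0.179 -0.035]
2 3 [ 0.022  0.268 -0.053]
2 4 [ 0.04   0.356 -0.07 ]
2 5 [ 0.062  0.443 -0.088]
2 6 [ 0.089  0.529 -0.106]
2 7 [ 0.12   0.613 -0.123]
2 8 [ 0.156  0.695 -0.141]
```

The bar is down 8 mm at 5.4 N, which is ideal. Starting the stroke.

>>> {"method": "step_arm", "body": {
  "motion": [
    {"dx":0.007,"dy":0.09,"dz":0,"wx":0,"wy":0,"wz":-0.018,"claw":0},
    {"dx":0.02,"dy":0.18,"dz":0,"wx":0,"wy":0,"wz":-0.035,"claw":0},
    {"dx":0.035,"dy":0.27,"dz":0,"wx":0,"wy":0,"wz":-0.053,"claw":0},
    {"dx":0.055,"dy":0.356,"dz":0,"wx":0,"wy":0,"wz":-0.07,"claw":0},
    {"dx":0.08,"dy":0.443,"dz":0,"wx":0,"wy":0,"wz":-0.088,"claw":0},
    {"dx":0.107,"dy":0.529,"dz":0,"wx":0,"wy":0,"wz":-0.106,"claw":0},
    {"dx":0.14,"dy":0.613,"dz":0,"wx":0,"wy":0,"wz":-0.123,"claw":0},
    {"dx":0.176,"dy":0.695,"dz":0,"wx":0,"wy":0,"wz":-0.141,"claw":0}
  ]
}}

```text
clock: 3.75
tool_pos: [0.4362, 0.2711, 0.0444]
eef_rot: [0.719, 0.695, -0.0, 0.0]
contact_force: [-3.3, 0.4, 4.5]
opening: 0.004
finger_force: 2.2
```

```bash
python3 - <<'E'
from h import *
s=get_state();p,R=cur(); D=p[:2]-C; print(p,s["contact_force"],np.hypot(*D),np.degrees(np.arctan2(D[1],D[0])),R.as_matrix()[:,1])
E
```

```text
[0.43618199 0.27111436 0.04439513] [-3.32860635  0.428335    4.53787119] 0.13142752660074006 -91.44664025629787 [ 9.99400099e-01 -3.46325291e-02 -1.71636402e-04]
```

>>> {"method": "step_arm", "body": {
  "motion": [
    {"dx":0.007,"dy":0.09,"dz":0,"wx":0,"wy":0,"wz":-0.018,"claw":0},
    {"dx":0.02,"dy":0.18,"dz":0,"wx":0,"wy":0,"wz":-0.035,"claw":0},
    {"dx":0.033,"dy":0.27,"dz":0,"wx":0,"wy":0,"wz":-0.053,"claw":0},
    {"dx":0.053,"dy":0.356,"dz":0,"wx":0,"wy":0,"wz":-0.07,"claw":0},
    {"dx":0.077,"dy":0.443,"dz":0,"wx":0,"wy":0,"wz":-0.088,"claw":0},
    {"dx":0.104,"dy":0.529,"dz":0,"wx":0,"wy":0,"wz":-0.106,"claw":0},
    {"dx":0.135,"dy":0.613,"dz":0,"wx":0,"wy":0,"wz":-0.123,"claw":0},
    {"dx":0.171,"dy":0.695,"dz":0,"wx":0,"wy":0,"wz":-0.141,"claw":0}
  ]
}}

```text
clock: 4.55
tool_pos: [0.4923, 0.2819, 0.0443]
eef_rot: [0.549, 0.836, -0.001, 0.0]
contact_force: [-3.1, -1.3, 4.3]
opening: 0.004
finger_force: 2.2
```

```bash
python3 - <<'E'
from h import *
s=get_state();p,R=cur(); D=p[:2]-C; print(p,s["contact_force"],np.hypot(*D),np.degrees(np.arctan2(D[1],D[0])),R.as_matrix()[:,1])
E
```

```text
[0.49227761 0.28188638 0.04430129] [-3.090142   -1.33024992  4.33599376] 0.13165531798311036 -66.36697373720602 [ 0.91813143  0.39627468 -0.00102479]
```

>>> {"method": "step_arm", "body": {
  "motion": [
    {"dx":0.007,"dy":0.09,"dz":0,"wx":0,"wy":0,"wz":-0.018,"claw":0},
    {"dx":0.02,"dy":0.18,"dz":0,"wx":0,"wy":0,"wz":-0.035,"claw":0},
    {"dx":0.033,"dy":0.27,"dz":0,"wx":0,"wy":0,"wz":-0.053,"claw":0},
    {"dx":0.055,"dy":0.356,"dz":0,"wx":0,"wy":0,"wz":-0.07,"claw":0},
    {"dx":0.08,"dy":0.443,"dz":0,"wx":0,"wy":0,"wz":-0.088,"claw":0},
    {"dx":0.107,"dy":0.529,"dz":0,"wx":0,"wy":0,"wz":-0.106,"claw":0},
    {"dx":0.14,"dy":0.613,"dz":0,"wx":0,"wy":0,"wz":-0.123,"claw":0},
    {"dx":0.176,"dy":0.69,"dz":0,"wx":0,"wy":0,"wz":-0.141,"claw":0}
  ]
}}

```text
clock: 5.35
tool_pos: [0.538, 0.3158, 0.0443]
eef_rot: [0.353, 0.936, -0.001, 0.001]
contact_force: [-2.1, -2.5, 4.8]
opening: 0.003
finger_force: 2.3
```

```bash
python3 - <<'E'
from h import *
s=get_state();p,R=cur(); D=p[:2]-C; print(p,s["contact_force"],np.hypot(*D),np.degrees(np.arctan2(D[1],D[0])),R.as_matrix()[:,1])
im,d,W=cloud("wrist"); cv2.imwrite("pics/w3.png",im[...,::-1])
E
```

```text
[0.53803442 0.31584978 0.04426789] [-2.0862889  -2.48224908  4.83540059] 0.1312146826887593 -41.32808469959938 [ 0.66025841  0.75103619 -0.00186254]
```

View pics/w3.png

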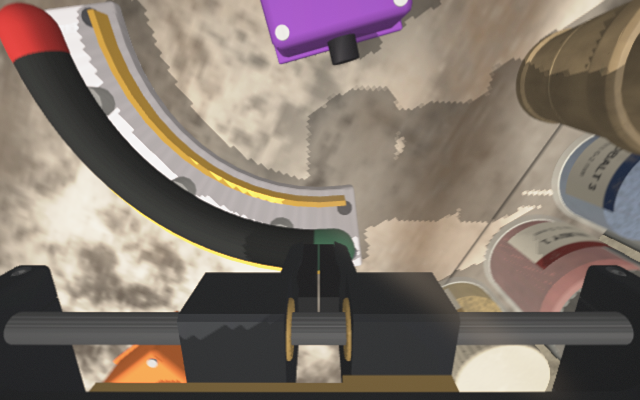

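At the green end: the cap at (335,240) is under the fingertips. Lifting straight up and planning the route to the button.

>>> {"method": "step_arm", "body": {
  "motion": [
    {"dx":0,"dy":0,"dz":-0.3,"wx":0,"wy":0,"wz":0,"claw":0},
    {"dx":0,"dy":0,"dz":-0.7,"wx":0,"wy":0,"wz":0,"claw":0},
    {"dx":0,"dy":0,"dz":-1,"wx":0,"wy":0,"wz":0,"claw":0},
    {"dx":0,"dy":0,"dz":-1,"wx":0,"wy":0,"wz":0,"claw":0}
  ]
}}

```text
clock: 5.8
tool_pos: [0.5404, 0.3189, 0.1275]
eef_rot: [0.354, 0.935, 0.003, 0.003]
contact_force: [-0.2, 0.2, 0.2]
opening: 0.01
finger_force: 0.0
```

```bash
python3 - <<'E'
from h import *
W=np.load("top.npz")["W"]; D=np.hypot(W[...,0]-.662,W[...,1]-.053); m=(D<.2)
P=W[m&(W[...,2]>.06)]; print("max z near button",P[:,2].max(),P[P[:,2].argmax()])
p,R=cur(); print(p); t=np.array([.662,.054,.14]); R1=rot(48.6); n=4; d=(t-p)/n
for i in range(n): print(step(p,R,p+d,R1)); R=R1;p=p+d
E
```

```text
max z near button 0.0817627378807414 [ 0.49145705 -0.00060119  0.08176274]
[0.54041778 0.31891807 0.12754433]
[-0.833 -0.368 -0.04   0.003  0.001 -0.   ]
[-0.832 -0.37  -0.039  0.     0.     0.   ]
[-0.832 -0.37  -0.039  0.     0.     0.   ]
[-0.832 -0.37  -0.039  0.     0.     0.   ]
```

>>> {"method": "step_arm", "body": {
  "motion": [
    {"dx":-0.832,"dy":-0.37,"dz":-0.04,"wx":0,"wy":0,"wz":0,"claw":0},
    {"dx":-0.832,"dy":-0.37,"dz":-0.04,"wx":0,"wy":0,"wz":0,"claw":0}
  ]
}}

```text
clock: 6.0
tool_pos: [0.5698, 0.2471, 0.1267]
eef_rot: [0.355, 0.935, -0.001, 0.002]
contact_force: [-0.1, -0.9, 0.1]
opening: 0.004
finger_force: 0.0
```

>>> {"method": "step_arm", "body": {
  "motion": [
    {"dx":-0.832,"dy":-0.37,"dz":-0.04,"wx":0,"wy":0,"wz":0,"claw":0},
    {"dx":-0.832,"dy":-0.37,"dz":-0.04,"wx":0,"wy":0,"wz":0,"claw":0}
  ]
}}

```text
clock: 6.2
tool_pos: [0.6004, 0.1791, 0.1295]
eef_rot: [0.356, 0.934, -0.002, 0.001]
contact_force: [0.1, -1.4, 0.9]
opening: 0.004
finger_force: 0.0
```

>>> {"method": "step_arm", "body": {
  "motion": [
    {"dx":-0.832,"dy":-0.37,"dz":-0.04,"wx":0,"wy":0,"wz":0,"claw":0},
    {"dx":-0.832,"dy":-0.37,"dz":-0.04,"wx":0,"wy":0,"wz":0,"claw":0},
    {"dx":-0.832,"dy":-0.37,"dz":-0.04,"wx":0,"wy":0,"wz":0,"claw":0},
    {"dx":-0.832,"dy":-0.37,"dz":-0.04,"wx":0,"wy":0,"wz":0,"claw":0}
  ]
}}

```text
clock: 6.6
tool_pos: [0.6284, 0.1191, 0.1328]
eef_rot: [0.354, 0.935, 0.0, -0.0]
contact_force: [0.2, 0.7, -0.7]
opening: 0.008
finger_force: 0.0
```

```bash
python3 - <<'E'
from h import *
p,R=cur(); print(p,R.as_matrix()[:,1])
im,d,W=cloud("wrist"); cv2.imwrite("pics/w4.png",im[...,::-1])
H,S,V=[a.astype(int) for a in cv2.split(cv2.cvtColor(im,cv2.COLOR_RGB2HSV))]
m=(H>100)&(H<130)&(S>150)&(abs(W[...,2]-.058)<.003)
for l in range(1,(r:=cv2.connectedComponentsWithStats(m.astype(np.uint8)))[0]):
  if r[2][l][4]>60: Q=W[r[1]==l]; print(r[3][l],r[2][l][4],(Q.min(0)+Q.max(0))/2,np.ptp(Q,0))
print(step(p,R,[.662,.054,.14],rot(48.6)))
E
```

```text
[0.62835391 0.11905525 0.13277399] [ 6.61840324e-01  7.49644839e-01 -3.23116517e-05]
[298.75382003  86.05602716] 1178 [0.55652856 0.16711843 0.05796441] [0.02864354 0.02405996 0.00559238]
[-0.853 -0.331 -0.091 -0.    -0.    -0.   ]
```

View pics/w4.png

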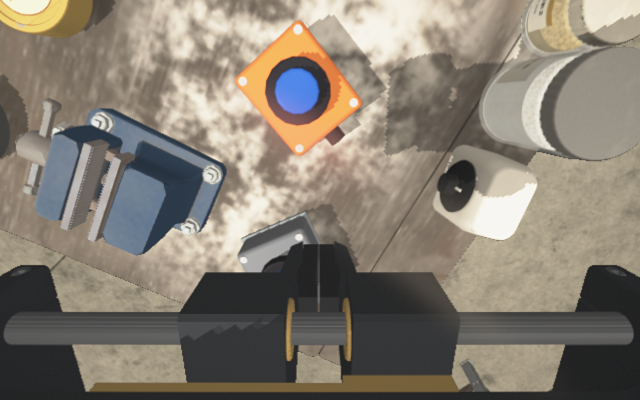

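This view shows the orange box's button at (299,86), a decoy. The grey box at (275,245) is half hidden by the fingers. I'll use the orange button to cross-check the top camera against the wrist camera.

```bash
python3 - <<'E'
from h import *
z=np.load("top.npz");im,W=z["im"],z["W"]
H,S,V=[a.astype(int) for a in cv2.split(cv2.cvtColor(im,cv2.COLOR_RGB2HSV))]
m=(H>100)&(H<130)&(S>150)&(abs(W[...,2]-.058)<.004)
for l in range(1,(r:=cv2.connectedComponentsWithStats(m.astype(np.uint8)))[0]):
  if r[2][l][4]>60: Q=W[r[1]==l]; print(r[3][l],r[2][l][4],(Q.min(0)+Q.max(0))/2,Q.mean(0),np.ptp(Q,0))
p,R=cur();R1=rot(48.6); t=[.662,.0535]
print(step(p,R,[*t,.085],R1))
E
```

```text
[422.3        103.94705882] 170 [0.66364482 0.053487   0.05802882] [0.66285159 0.05417057 0.05836553] [0.03043991 0.03048754 0.00762112]
[369.24096386 155.65662651] 166 [0.55794041 0.16491181 0.05798626] [0.55793055 0.1646842  0.05864178] [0.0285921  0.02844516 0.0077893 ]
[243.93442623 221.32786885] 183 [0.43225267 0.41159074 0.05861052] [0.43232362 0.41182838 0.05869085] [0.02964664 0.02777675 0.00645115]
[-0.876 -0.35   0.598  0.    -0.001  0.001]
```

The two agree within 2 mm. Move over the grey box's button, then press in a second call.

>>> {"method": "step_arm", "body": {
  "motion": [
    {"dx":-0.87,"dy":-0.345,"dz":0,"wx":0,"wy":0,"wz":0,"claw":0},
    {"dx":-0.87,"dy":-0.345,"dz":0.3,"wx":0,"wy":0,"wz":0,"claw":0},
    {"dx":-0.87,"dy":-0.345,"dz":0.6,"wx":0,"wy":0,"wz":0,"claw":0},
    {"dx":-0.87,"dy":-0.345,"dz":0.6,"wx":0,"wy":0,"wz":0,"claw":0},
    {"dx":-0.87,"dy":-0.345,"dz":0.6,"wx":0,"wy":0,"wz":0,"claw":0}
  ]
}}

```text
clock: 7.15
tool_pos: [0.6618, 0.0556, 0.0856]
eef_rot: [0.351, 0.936, 0.001, -0.001]
contact_force: [-0.7, -0.1, 0.0]
opening: 0.004
finger_force: 0.0
```

```bash
python3 - <<'E'
from h import *
p,R=cur(); print(p,get_state()["contact_force"],step(p,R,[.6625,.0542,.0525],rot(48.6)))
E
```

```text
[0.66177654 0.05558605 0.0855558 ] [-0.72769421 -0.13372763  0.01327194] [-0.019 -0.007  0.413  0.    -0.001  0.001]
```

>>> {"method": "step_arm", "body": {
  "motion": [
    {"dx":-0.02,"dy":0,"dz":0.25,"wx":0,"wy":0,"wz":0,"claw":0},
    {"dx":-0.02,"dy":0,"dz":0.34,"wx":0,"wy":0,"wz":0,"claw":0},
    {"dx":-0.02,"dy":0,"dz":0.38,"wx":0,"wy":0,"wz":0,"claw":0},
    {"dx":-0.02,"dy":0,"dz":0.41,"wx":0,"wy":0,"wz":0,"claw":0},
    {"dx":-0.02,"dy":0,"dz":0.43,"wx":0,"wy":0,"wz":0,"claw":0},
    {"dx":-0.02,"dy":0,"dz":0.43,"wx":0,"wy":0,"wz":0,"claw":0}
  ]
}}

```text
clock: 7.75
tool_pos: [0.6637, 0.0534, 0.0525]
eef_rot: [0.352, 0.936, 0.001, -0.0]
contact_force: [-3.0, 2.2, 6.1]
opening: 0.006
finger_force: 3.3
```

>>> {"method": "step_arm", "body": {
  "motion": [
    {"dx":0,"dy":0,"dz":0.02,"wx":0,"wy":0,"wz":0,"claw":0},
    {"dx":0,"dy":0,"dz":0.02,"wx":0,"wy":0,"wz":0,"claw":0},
    {"dx":0,"dy":0,"dz":0.02,"wx":0,"wy":0,"wz":0,"claw":0}
  ]
}}

```text
clock: 8.05
tool_pos: [0.6637, 0.0534, 0.0524]
eef_rot: [0.353, 0.936, 0.001, -0.0]
contact_force: [-6.4, 2.8, 15.0]
opening: 0.003
finger_force: 7.7
```

>>> {"method": "step_arm", "body": {
  "motion": [
    {"dx":0,"dy":0,"dz":-0.3,"wx":0,"wy":0,"wz":0,"claw":0},
    {"dx":0,"dy":0,"dz":-0.8,"wx":0,"wy":0,"wz":0,"claw":0},
    {"dx":0,"dy":0,"dz":-1,"wx":0,"wy":0,"wz":0,"claw":0},
    {"dx":0,"dy":0,"dz":-1,"wx":0,"wy":0,"wz":0,"claw":0}
  ]
}}

```text
clock: 8.45
tool_pos: [0.6661, 0.0514, 0.1326]
eef_rot: [0.353, 0.936, 0.001, 0.003]
contact_force: [0.4, -1.0, 0.3]
opening: 0.004
finger_force: 0.0
```

```bash
python3 - <<'E'
from h import *
W0=np.load("top.npz"); im,d,W=cloud("top"); 
D=W[...,:2]-C; r=np.hypot(D[...,0],D[...,1]);a=np.degrees(np.arctan2(D[...,1],D[...,0])); m=(abs(r-.13)<.004)&(a>-110)&(a<-50); print("bar z",np.nanmedian(W[m][:,2]))
df=np.abs(im.astype(int)-W0["im"]).max(2)
for n,(u,v) in dict(bumper=(305,208),tin=(420,248),marker=(245,289),mould=(211,158),j1=(218,127),j2=(247,115),j3=(277,117),j5=(303,97)).items(): print(n,(df[v-20:v+20,u-20:u+20]>60).sum())
print(get_state()["contact_force"],get_state()["tool_pos"])
E
```

```text
bar z 0.05276541745691998
bumper 0
tin 0
marker 9
mould 50
j1 10
j2 12
j3 75
j5 1
[-0.15228819  0.14129495 -0.50417531] [0.66452896 0.05118363 0.13044261]
```

The button reached its stop (force rose to 15 N with no further travel). The bar is back up and the bumper has not moved, so I'm handing in.

```bash
python3 -c "
from plant import workorder
print(workorder.finish_job())"
```

```text
the job is handed in; nothing more can be done
None
```

I pressed the bar about 8 mm down at the red end and followed the curve to the green end in one stroke, then let it spring up and pressed the grey box's blue reset button to its stop and released it; the job is handed in, and no verdict was returned.

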